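Fit the dough tool onto the mixer's drive spindle

ROBOT

A 7-joint arm with a two-finger parallel gripper is mounted at the origin on a cart in front of the work surface, level with it; the furniture and walls round the work are solid. World frame = base frame: x ahead of the robot, y to its left, z up, the work surface at z = 0. Lengths are in m, angles in degrees, forces in N, time in s.
With the tool pointing down it reaches from about 0.425 to 0.95 m from the base axis. Payload 4.7 kg.
Tool frame: the origin (TCP) lies on the centre line of the jaws, within the pads' length; the fingertips stand ctrl.finger_overhang ahead of it and the grasp point (between the pads) lies 5 mm behind it (ctrl.finger_overhang is the distance from the TCP to the fingertips, in m); z points along the fingers, y is the line along which they close (so a half turn about z gives the same grasp; the last joint's range is limited). The gripper opens to 85 mm and grips with 20 to 120 N. Pads are 22 mm wide; open, the fingers measure 114 mm over their backs; the gripper's body (76 mm by 85 mm) begins 54 mm behind the grasp point. The pads swing forward as they close: fully open they stand 13 mm farther back than shut.
Start: joints at [-68.921, 26.849, -2.785, 87.806, 1.381, 65.374, -4.715], TCP at [0.261, 0.623, 0.245] pointing down, gripper open.
Joint ranges: [-148.3, 148.3], [-19.14, 114.17], [-79.39, 73.82], [5.75, 140.21], [-59.74, 239.74], [12.07, 113.84], [-152.46, 152.46]. Speed limits (degrees/s): [147.25, 147.25, 180, 180, 180, 180, 180].

INTERFACE

Orientations are given as [roll, pitch, yaw] about the fixed x, y, z axes, in that order (R = Rz(yaw) Ry(pitch) Rx(roll)).
In Python, from rig import ctrl, vision gives the robot as it stands. The module is installed in compiled form; this text tells all that it offers.
- The arm moves only by the shell command python3 -m inch 'ROWS' [FORCE]. ROWS is JSON, a list that holds one entry, the list of rows, each a list of 7 numbers: the shift along the tool's x, y, z in units of 50 mm (1.0 is 50 mm), then the turn, a rotation vector about the tool's x, y, z in units of 8 degrees (1.0 is 8 degrees), then the opening in per cent of the stroke, from 0 (shut) to 100 (fully open). In form: [[[x, y, z, rx, ry, rz, grip], ...]]. A call has 1 to 20 rows; each row is the pose to reach, as a shift and turn from the pose commanded when the call began, along the tool's axes at that moment; what a row does not reach only later rows make up. A row lasts 1/8 s, in which the tool goes at most 62.5 mm and 10.7 degrees, less where a joint would pass 70% of its speed; a pose out of reach is approached as far as the arm can. A call with a gripper value outside its range is refused whole. The fingers move at their own pace and stop on an object; FORCE is the grip in N (left out, the last holds). Time passes only in rows, so rows that repeat a pose let the fingers close. It gives the time, the measured TCP pose, the force, the opening and the grip force at its end, in the units of the state.
- ctrl.get_obs(): the state, without advancing time (a new reading comes with each control period).
- vision.camera(name): name is "scene" or "top"; returns the picture (420x560x3 uint8, red, green, blue); there is no depth.
- vision.camera_params(name): a dict with "fx", "fy", "cx", "cy" (pixels), "R" (3x3) and "t" (3): a world point X has camera coordinates R X + t. Camera axes: x right, y down, z forward; pixel columns grow to the right and rows downward; lengths in m; the calibration is good to about 2 mm. A picture is of the moment at which its call begins. camera_params takes no time and is no camera call.
- ctrl.finish_job(): hands the job in; it is judged then, once.
The state is a dict: "time_s": time; "joints": joint angles; "qd": joint speeds; "effort": joint torques, N m; "position": TCP position; "orientation": TCP orientation; "force": force on the tool from outside, world axes, zero at the start; "torque": the same for the moment, N m; "finger_gap": finger opening in m; "gripper_force": force on a finger pad.
Only numpy, scipy, OpenCV 4.12 (cv2) and the standard library are available. Lean on these libraries where they do the work, as an engineer would, in place of code of your own. Each camera call takes 0.05 s, during which the arm holds its last target. There are 200 camera calls.

TASK

Fit the dough tool to the mixer: pick it up from the worktop, lower its drilled hub squarely over the tall spindle in the bowl, then turn it gently by feel until the slot under the hub drops over the spindle's cross pin and the tool sits fully home and upright. Do not force it down against the pin and do not let it drop down the spindle. Let go of it, and leave the jars, mug and coffee capsule round about where they are.

Things in the scene. Friction and masses are not known exactly. Their poses are not given: they have to be found in the camera images.
- mixer_base: Bottom-drive kitchen mixer, fixed to the worktop: round white motor base, 170 mm across, 50 mm high, black speed dial at its front (-x side), with an open steel bowl on it (164 mm across the rim, rim at z = 95 mm, wall 3 mm, inner floor at z = 54 mm). Origin: centre of the underside, z up. The upright spindle stands on its z axis.
- spindle_tip (a point): Top end of the spindle, on its axis, 165 mm above the worktop. The spindle is a steel rod of 14 mm diameter whose top 14 mm taper to 6 mm. It does not show the pin's direction.
- shoulder (a point): Centre of the round shoulder at the spindle's foot, 44 mm across, its top 60 mm above the worktop: here the hub's underside rests when fully home.
- pin (a point): Middle of the cross pin, on the spindle's axis, 69 mm above the worktop: a level flat-topped bar, 8.5 mm wide, 8 mm high (top at 73 mm), 60 mm long. The pin's direction is NOT reported (this frame is the mixer's): it lies 9 to 81 degrees counter-clockwise, from above, of the mixer's y axis; its gearbox holds to 1.5 N m.
- dough_tool: Loose black plastic dough tool, 0.15 to 0.31 kg, standing upright: square hub 34 x 34 mm, 90 mm tall, on a foot 34 x 64 x 16 mm, drilled right through from top to bottom (hole 16 mm, 1 mm play all round on the spindle); two stubby arms reach 62 mm either way along its x axis, 18 mm high. Grip the flat hub sides. Origin: centre of the hub's underside; z up; x, y square to the hub's sides.
- slot (a point): Middle of the roof of the slot, 16 mm above the hub's underside. The slot, 11 mm wide and 16 mm deep, runs right across the foot along the tool's y axis (square to the arms). Off the pin, the hub stands on it, underside at 73 mm; with the slot over the pin (either way round, about 0.04 rad of play) it sinks 13 mm more, to 60 mm.
- hub_top (a point): Centre of the hub's top face, 90 mm above the tool's origin; 150 mm above the worktop when home, with 15 mm of spindle standing out.
- spice_jar_a: Bystander: round glass spice jar with a dark cap, 41 mm across and 105 mm tall; origin at the centre of its underside.
- spice_jar_b: Bystander: round glass spice jar with a green cap, 46 mm across and 106 mm tall; origin at the centre of its underside.
- mug_1: Bystander: small striped mug, 63 x 87 x 52 mm; origin at the centre of its underside.
- coffee_capsule_2: Bystander: coffee capsule, 37 mm across and 28 mm high, standing near the mug; origin at the centre of its underside.

How it is judged (in metres and radians):
On the way, in this order (a step that is already met when the one before it is completed fails the run):
1. the hub is threaded on the spindle, at least 15 mm down over its tip, upright, not yet home (z of dough_tool in the frame of mixer_base between 0.068 and 0.15 m and horizontal distance between dough_tool and spindle_tip below 0.006 m and angle between dough_tool's own z axis and vertical below 0.15 rad), for 0.1 s.
2. the slot has dropped over the cross pin and the hub sits on the shoulder (z of dough_tool in the frame of mixer_base below 0.064 m and horizontal distance between dough_tool and spindle_tip below 0.005 m), for 0.2 s.
At the end, for the whole second after the job is handed in: The dough tool is on the spindle with its slot over the cross pin: underside 55 to 64 mm above the mixer's underside (60 mm is home), axis within 5 mm of the spindle's, upright within 0.06 rad, at rest and released (all of step 2 and z of dough_tool in the frame of mixer_base above 0.055 m and angle between dough_tool's own z axis and vertical below 0.06 rad and linear speed of dough_tool below 0.02 m/s); the robot touches nothing.
It fails at once if the dough tool is pressed on the mixer with more than 35 N (contact force between dough_tool and mixer_base above 35 N).
It fails at once if the dough tool drops down the spindle (faster than 0.8 m/s while threaded on it) (linear speed of dough_tool above 0.8 m/s and horizontal distance between dough_tool and spindle_tip below 0.01 m and z of dough_tool in the frame of mixer_base below 0.16 m).
It fails at once if a jar, the mug or the coffee capsule is moved by more than 30 mm (distance of any of spice_jar_a, spice_jar_b, mug_1, coffee_capsule_2 from where it was at the start of the episode above 0.03 m).
It also fails if it takes over 72 s, if anything falls off the work surface, if the arm or the gripper's body presses on something with over 40 N, if the wrist force passes 120 N, or if a joint passes its speed limit or range.

## Working session

There is one attempt and no reset: what is moved stays moved. The work goes in short steps, Python scripts to look and compute and a shell command to move; the robot and the scene stay as the last step left them, time stands still between calls to the robot, and variables do not carry over. Pictures are saved under pics/ and viewed, at most 10 in all, crops included, and the job is handed in when it is done.

```bash
mkdir -p pics
python3 - <<'E'
from rig import ctrl, vision
import cv2,numpy as np
np.set_printoptions(precision=4,suppress=True)
for n in("scene","top"):
    cv2.imwrite(f"pics/{n}0.png",vision.camera(n)[:,:,::-1])
    print(n,vision.camera_params(n))
print(ctrl.get_obs(),ctrl.finger_overhang)
E
```

```text
scene {'fx': 455.5785588533147, 'fy': 455.5785588533147, 'cx': 280.0253847741316, 'cy': 211.0549532162182, 'R': array([[-0.3749, -0.9271, -0.0038],
       [-0.7387,  0.3012, -0.603 ],
       [ 0.5601, -0.2232, -0.7978]]), 't': array([0.0677, 0.5676, 0.621 ])}
top {'fx': 496.75275701678106, 'fy': 496.75275701678106, 'cx': 280.6067490869361, 'cy': 211.3527202063146, 'R': array([[ 0.0742, -0.9972, -0.0034],
       [-0.9769, -0.072 , -0.2014],
       [ 0.2006,  0.0183, -0.9795]]), 't': array([-0.1862,  0.5968,  0.9722])}
{'time_s': 0.1, 'joints': array([-68.921 ,  26.8907,  -2.7852,  87.8675,   1.3817,  65.3755,
        -4.7152]), 'qd': array([ 0.0737, -0.1768,  0.0437, -0.1166, -0.1704,  0.0409, -0.1713]), 'effort': array([  0.0009, -51.1515,  -0.047 , -23.839 ,   0.0106,   0.0044,
         0.    ]), 'position': array([0.2607, 0.6221, 0.2444]), 'orientation': array([-179.9   ,    0.0039,  157.2682]), 'force': array([-0.0724,  0.1951, -0.7147]), 'torque': array([-0.0454, -0.0117, -0.0455]), 'gripper_force': 0.0, 'finger_gap': 0.08561612685758409} 0.014
```

View pics/scene0.png

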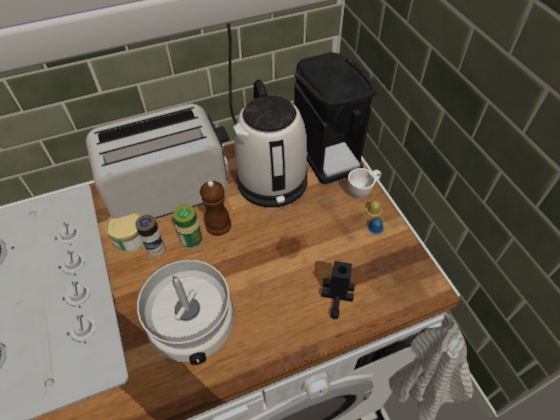

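View pics/top0.png

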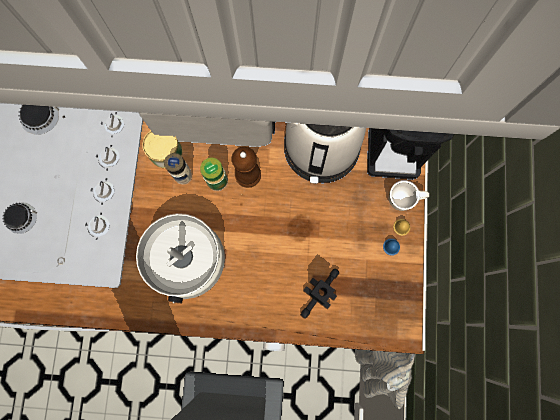

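The scene view shows the tool hub top near (342,270) and the spindle tip near (178,278). In the top view the tool is around (322,291), with arms from (306,313) to (336,272), and the spindle tip is near (182,222) with its foot around (180,256). Next I'll zoom in on these.

Run:
```python
import cv2,numpy as np
t=cv2.imread("pics/top0.png");s=cv2.imread("pics/scene0.png")
z=lambda im,u,v,w,h,k:cv2.resize(im[v:v+h,u:u+w],None,fx=k,fy=k,interpolation=cv2.INTER_CUBIC)
a=np.hstack([z(t,290,260,65,65,6),z(t,150,205,65,65,6)])
b=np.hstack([z(s,310,255,65,65,4.4),z(s,150,262,65,65,4.4)])
b=cv2.resize(s[255:255+30*1,310:311],(1,1)) if 0 else b
c=np.zeros((a.shape[0]+0,0,3))
cv2.imwrite("pics/z1.png",a); 
cv2.imwrite("pics/z2.png",np.hstack([z(s,310,255,65,65,6),z(s,150,262,65,65,6)]))
```

```text
(no output)
```

View pics/z1.png

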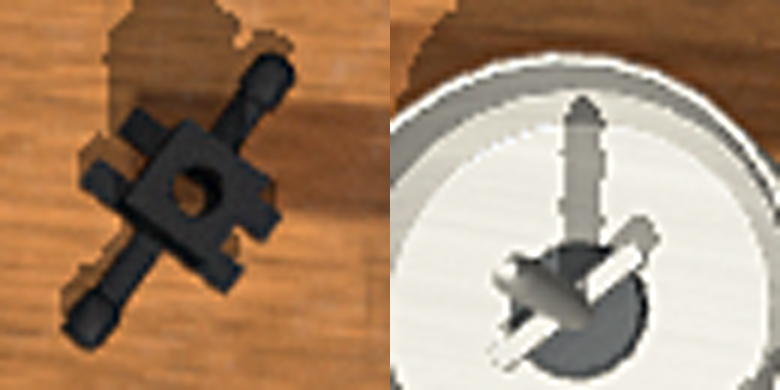

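View pics/z2.png

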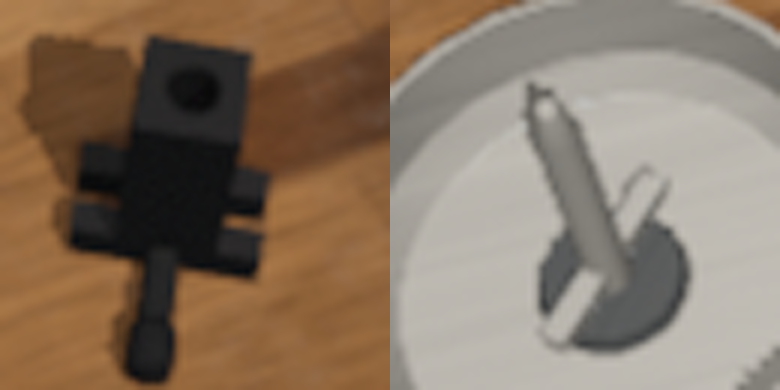

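The crops show the hub-hole rim, the arm tips, the spindle tip and both pin ends clearly in both views. Now I'll compute their positions.

```bash
cat > h.py <<'E'
from rig import ctrl, vision
import numpy as np
np.set_printoptions(precision=4,suppress=True)
P={n:vision.camera_params(n) for n in("scene","top")}
def ray(n,u,v):
    p=P[n];d=p["R"].T@np.array([(u-p["cx"])/p["fx"],(v-p["cy"])/p["fy"],1]);return -p["R"].T@p["t"],d
def onz(n,u,v,z):
    o,d=ray(n,u,v);return o+d*(z-o[2])/d[2]
def tri(a,b):
    o1,d1=ray("top",*a);o2,d2=ray("scene",*b)
    s=np.linalg.lstsq(np.c_[d1,-d2],o2-o1,rcond=None)[0]
    p,q=o1+s[0]*d1,o2+s[1]*d2;return (p+q)/2,np.linalg.norm(p-q)
def proj(n,X):
    p=P[n];c=p["R"]@X+p["t"];return c[:2]/c[2]*p["fx"]+[p["cx"],p["cy"]]
E
python3 - <<'E'
from h import *
c=lambda x,y,u,v:(u+(x+.5)/6-.5,v+(y+.5)/6-.5)
T=lambda x,y:c(x,y,290,260); TM=lambda x,y:c(x-390,y,150,205)
S=lambda x,y:c(x,y,310,255); SM=lambda x,y:c(x-390,y,150,262)
print("hole tri",tri(T(197,192),S(194,90)), onz("top",*T(197,192),.09),onz("scene",*S(194,90),.09))
a,b=onz("top",*T(270,78),.009),onz("top",*T(92,318),.009)
print("arms",a,b,(a+b)/2,np.linalg.norm(a-b),np.degrees(np.arctan2(*(a-b)[1::-1])))
# hub top edges, scene: corners
for q in[(148,38),(252,54),(240,145),(133,132)]:print("hubcorner",onz("scene",*S(*q),.09))
for q in[(188,118),(250,180),(188,248),(126,200)]:print("hubcorner top",onz("top",*T(*q),.09))
print("tip",tri(TM(506,268),SM(543,92)),onz("top",*TM(506,268),.165),onz("scene",*SM(543,92),.165))
print("shoulder",onz("top",*TM(578,309),.06),onz("scene",*SM(614,275),.06))
for n,e,f in(("top",TM(637,242),TM(507,350)),("scene",SM(656,182),SM(552,335))):
    a,b=onz(n,*e,.073),onz(n,*f,.073)
    d=a-b;print("pin",n,(a+b)/2,np.linalg.norm(d),np.degrees(np.arctan2(d[1],d[0])))
print(tri(TM(637,242),SM(656,182)),tri(TM(507,350),SM(552,335)))
# dial: mixer -x side (pixel approx)
print("dial",onz("top",176,300,.03),onz("scene",197,358,.03))
E
```

```text
hole tri (array([ 0.4496, -0.2347,  0.0914]), np.float64(0.0013521040684260806)) [ 0.4493 -0.2354  0.09  ] [ 0.4506 -0.2347  0.09  ]
arms [ 0.4951 -0.2651  0.009 ] [ 0.4071 -0.2075  0.009 ] [ 0.4511 -0.2363  0.009 ] 0.1051759758568265 -33.22096865977334
hubcorner [ 0.473  -0.2297  0.09  ]
hubcorner [ 0.4554 -0.2574  0.09  ]
hubcorner [ 0.4279 -0.2391  0.09  ]
hubcorner [ 0.4444 -0.2105  0.09  ]
hubcorner top [ 0.473  -0.2311  0.09  ]
hubcorner top [ 0.4545 -0.2524  0.09  ]
hubcorner top [ 0.4312 -0.2335  0.09  ]
hubcorner top [ 0.4451 -0.2125  0.09  ]
tip (array([0.501 , 0.0547, 0.1747]), np.float64(0.0026353260193282416)) [0.5015 0.0557 0.165 ] [0.5076 0.0563 0.165 ]
shoulder [0.5009 0.0546 0.06  ] [0.5011 0.0557 0.06  ]
pin top [0.504  0.0543 0.073 ] 0.05581561498142687 -44.98976790113859
pin scene [0.5011 0.0563 0.073 ] 0.05640656669698278 -48.669505422476085
(array([0.5244, 0.0356, 0.065 ]), np.float64(0.0010934907330623607)) (array([0.4852, 0.0768, 0.0664]), np.float64(0.0024202600653540044))
dial [0.4127 0.0607 0.03  ] [0.4147 0.0654 0.03  ]
```

```bash
cat >> h.py <<'E'
from scipy.spatial.transform import Rotation as Ro
def to(x,y,z,yaw):
    o=ctrl.get_obs();R=Ro.from_euler("xyz",o["orientation"],degrees=True)
    G=Ro.from_euler("xyz",[180,0,yaw],degrees=True)
    print("pos",(R.inv().apply(np.array([x,y,z])-o["position"])/.05),"rot",(R.inv()*G).as_rotvec(degrees=True)/8)
E
python3 -c "
from h import *
to(.5,.3,.245,110);to(.450,-.235,.2,57);to(.450,-.235,.066,57)"
```

```text
pos [-6.9044 -4.0918 -0.0047] rot [-0.0116  0.0056  5.9085]
pos [-10.1167 -14.3455   0.9134] rot [-0.0087  0.0113 12.5335]
pos [-10.1165 -14.3408   3.5934] rot [-0.0087  0.0113 12.5335]
```

```bash
python3 -m inch '[[[-6.9,-4.1,0,0,0,5.9,100],[-6.9,-4.1,0,0,0,5.9,100],[-6.9,-4.1,0,0,0,5.9,100],[-6.9,-4.1,0,0,0,5.9,100],[-6.9,-4.1,0,0,0,5.9,100],[-6.9,-4.1,0,0,0,5.9,100],[-6.9,-4.1,0,0,0,5.9,100],[-10.1,-14.3,0.9,0,0,12.5,100],[-10.1,-14.3,0.9,0,0,12.5,100],[-10.1,-14.3,0.9,0,0,12.5,100],[-10.1,-14.3,0.9,0,0,12.5,100],[-10.1,-14.3,0.9,0,0,12.5,100],[-10.1,-14.3,0.9,0,0,12.5,100],[-10.1,-14.3,0.9,0,0,12.5,100],[-10.1,-14.3,0.9,0,0,12.5,100],[-10.1,-14.3,0.9,0,0,12.5,100],[-10.1,-14.3,0.9,0,0,12.5,100],[-10.1,-14.3,0.9,0,0,12.5,100],[-10.1,-14.3,0.9,0,0,12.5,100],[-10.1,-14.3,0.9,0,0,12.5,100]]]' 40; python3 -c "
from h import *
to(.450,-.235,.066,57)"
```

```text
time_s: 2.6
position: [0.4507, -0.2308, 0.2003]
orientation: [-180.0, -0.0, 57.4]
force: [0.3, 0.2, 0.2]
finger_gap: 0.0855
gripper_force: 0.0
pos [-0.0787  0.0339  2.686 ] rot [-0.0011 -0.0039  0.0491]
```

```bash
python3 -m inch '[[[-0.04,0.02,0.6,0,0,0,100],[-0.04,0.02,1.2,0,0,0,100],[-0.04,0.02,1.6,0,0,0,100],[-0.04,0.02,2.0,0,0,0,100],[-0.04,0.02,2.4,0,0,0,100],[-0.04,0.02,2.68,0,0,0,100],[-0.04,0.02,2.68,0,0,0,100],[-0.04,0.02,2.68,0,0,0,100]]]'
python3 - <<'E'
from h import *
import cv2
to(.450,-.235,.066,57)
t=vision.camera("top");s=vision.camera("scene")
z=lambda im,u,v:cv2.resize(im[v:v+80,u:u+80],None,fx=5,fy=5,interpolation=cv2.INTER_CUBIC)
cv2.imwrite("pics/g1.png",np.hstack([z(t,282,252),z(s,300,240)])[:,:,::-1])
E
```

```text
time_s: 3.6
position: [0.4505, -0.2344, 0.0668]
orientation: [179.9, -0.0, 57.3]
force: [-0.2, 0.5, 0.6]
finger_gap: 0.0854
gripper_force: 0.0
pos [-0.0159 -0.0022  0.0162] rot [ 0.0073 -0.0021  0.0344]
```

View pics/g1.png

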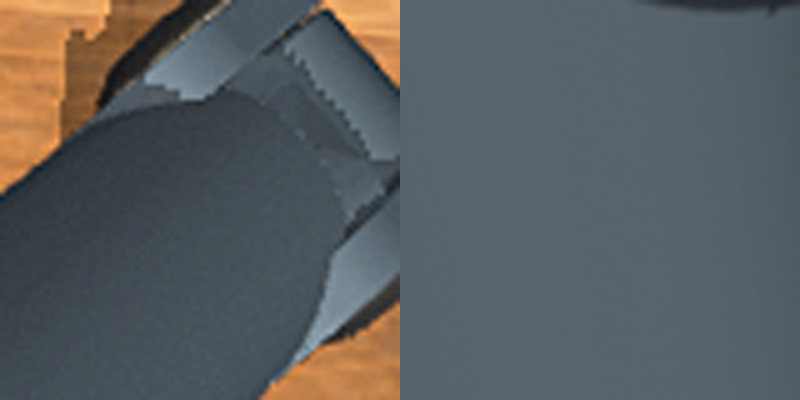

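The arm hides the tool in both views, so I'll close and check the finger gap instead. It should read 34 mm.

```bash
python3 -m inch '[[[0,0,0,0,0,0,60],[0,0,0,0,0,0,40],[0,0,0,0,0,0,20],[0,0,0,0,0,0,0],[0,0,0,0,0,0,0],[0,0,0,0,0,0,0],[0,0,0,0,0,0,0],[0,0,0,0,0,0,0]]]' 50; python3 -m inch '[[[0,0,-0.4,0,0,0,0],[0,0,-1.2,0,0,0,0],[0,0,-2.2,0,0,0,0],[0,0,-3.2,0,0,0,0],[0,0,-3.9,0,0,0,0],[0,0,-3.9,0,0,0,0],[0,0,-3.9,0,0,0,0]]]'; python3 -c "
from h import *
to(.501,.055,.262,133)"
```

```text
time_s: 4.7
position: [0.4504, -0.2344, 0.0666]
orientation: [180.0, -0.0, 57.3]
force: [-0.3, -0.8, 5.6]
finger_gap: 0.0333
gripper_force: 50.8
time_s: 5.58
position: [0.4489, -0.2334, 0.2595]
orientation: [-179.8, 0.0, 57.3]
force: [-0.0, 0.9, -3.7]
finger_gap: 0.0334
gripper_force: 50.8
pos [ 5.4157 -2.2402 -0.0453] rot [-0.0244 -0.0137 -9.4649]
```

The grasp is firm: the gap reads 33 mm and the arm carries about 3.7 N. Next I'll move it over the spindle.

```bash
python3 -m inch '[[[0.6,-0.25,-0.05,0,0,-1,0],[1.4,-0.6,-0.05,0,0,-2,0],[2.2,-0.9,-0.05,0,0,-3,0],[3,-1.25,-0.05,0,0,-4.2,0],[3.8,-1.6,-0.05,0,0,-5.4,0],[4.6,-1.9,-0.05,0,0,-6.6,0],[5.1,-2.1,-0.05,0,0,-7.8,0],[5.4,-2.24,-0.05,0,0,-8.8,0],[5.4,-2.24,-0.05,0,0,-9.4,0],[5.4,-2.24,-0.05,0,0,-9.4,0],[5.4,-2.24,-0.05,0,0,-9.4,0],[5.4,-2.24,-0.05,0,0,-9.4,0]]]'
python3 - <<'E'
from h import *
import cv2
to(.501,.055,.262,133)
t=vision.camera("top");s=vision.camera("scene")
z=lambda im,u,v:cv2.resize(im[v:v+130,u:u+100],None,fx=4,fy=4,interpolation=cv2.INTER_CUBIC)
cv2.imwrite("pics/t1.png",np.hstack([z(t,130,180),z(s,130,215)])[:,:,::-1])
E
```

```text
time_s: 7.08
position: [0.5015, 0.0531, 0.2633]
orientation: [-179.9, -0.0, 132.4]
force: [-0.9, -0.1, -1.7]
finger_gap: 0.0331
gripper_force: 50.6
pos [0.0356 0.0176 0.0257] rot [-0.0063 -0.0038 -0.076 ]
```

View pics/t1.png

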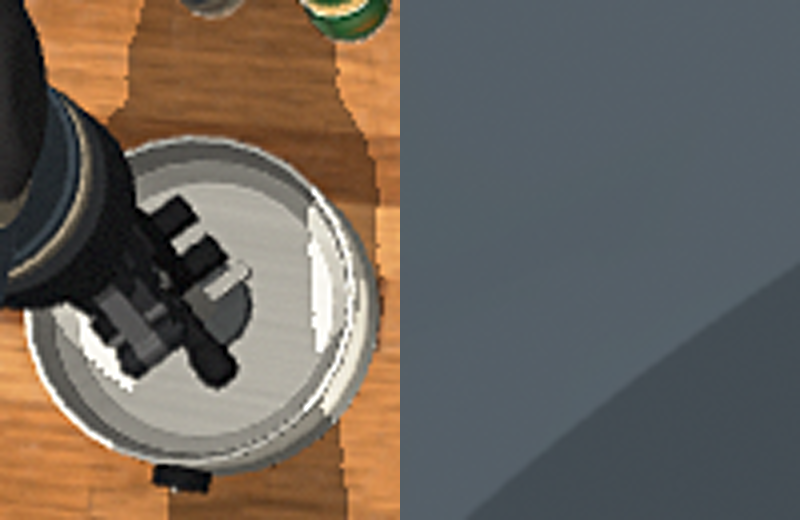

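The top view shows the tool above the bowl with its slot about parallel to the pin, whose end is at crop (235,275). Now I'll lower it gently onto the tip.

```bash
python3 -m inch '[[[0.05,0.02,0.2,0,0,-0.08,0],[0.05,0.02,0.4,0,0,-0.08,0],[0.05,0.02,0.5,0,0,-0.08,0],[0.05,0.02,0.5,0,0,-0.08,0],[0.05,0.02,0.5,0,0,-0.08,0]]]'; python3 -m inch '[[[0,0,0.06,0,0,0,0],[0,0,0.12,0,0,0,0],[0,0,0.18,0,0,0,0],[0,0,0.24,0,0,0,0],[0,0,0.3,0,0,0,0],[0,0,0.3,0,0,0,0]]]'
```

```text
time_s: 7.8
position: [0.5011, 0.0559, 0.239]
orientation: [180.0, 0.0, 133.1]
force: [-0.3, 0.2, -2.6]
finger_gap: 0.0335
gripper_force: 50.6
time_s: 8.55
position: [0.5007, 0.0559, 0.2235]
orientation: [-180.0, -0.0, 133.1]
force: [-0.8, -0.2, -3.2]
finger_gap: 0.0339
gripper_force: 50.6
```

```bash
python3 -m inch '[[[0,0,0.06,0,0,0,0],[0,0,0.12,0,0,0,0],[0,0,0.18,0,0,0,0],[0,0,0.24,0,0,0,0],[0,0,0.3,0,0,0,0],[0,0,0.3,0,0,0,0]]]';python3 -m inch '[[[0,0,0.08,0,0,0,0],[0,0,0.16,0,0,0,0],[0,0,0.24,0,0,0,0],[0,0,0.32,0,0,0,0],[0,0,0.4,0,0,0,0],[0,0,0.4,0,0,0,0]]]'; python3 -c "
from h import *
o=ctrl.get_obs();print(o['force'],o['torque'])"
```

```text
time_s: 9.3
position: [0.5009, 0.0561, 0.2086]
orientation: [-180.0, -0.0, 133.1]
force: [0.2, -0.1, -3.0]
finger_gap: 0.0336
gripper_force: 50.6
time_s: 10.05
position: [0.5013, 0.0562, 0.1885]
orientation: [180.0, 0.0, 133.1]
force: [3.1, 1.6, -4.0]
finger_gap: 0.0333
gripper_force: 50.5
[ 3.0886  1.5587 -4.018 ] [ 0.2801 -0.7694 -0.0102]
```

There's a light side contact pushing +x/+y, so I'll shift about 1.2 mm that way, along tool y, and go on.

```bash
python3 -m inch '[[[0,0.025,0,0,0,0,0],[0,0.025,0,0,0,0,0],[0,0.025,0.06,0,0,0,0],[0,0.025,0.12,0,0,0,0],[0,0.025,0.18,0,0,0,0],[0,0.025,0.24,0,0,0,0],[0,0.025,0.3,0,0,0,0],[0,0.025,0.3,0,0,0,0]]]'; python3 -c "
from h import *
o=ctrl.get_obs();print(o['force'],o['torque'])"
```

```text
time_s: 11.05
position: [0.5016, 0.0568, 0.1735]
orientation: [-180.0, -0.0, 133.1]
force: [0.2, -0.7, -3.4]
finger_gap: 0.0333
gripper_force: 50.6
[ 0.2021 -0.6659 -3.3628] [-0.0356  0.0406  0.013 ]
```

```bash
python3 -m inch '[[[0,0,0.08,0,0,0,0],[0,0,0.16,0,0,0,0],[0,0,0.24,0,0,0,0],[0,0,0.32,0,0,0,0],[0,0,0.4,0,0,0,0],[0,0,0.48,0,0,0,0],[0,0,0.54,0,0,0,0],[0,0,0.54,0,0,0,0]]]'; python3 -c "
from h import *
o=ctrl.get_obs();print(o['force'],o['torque'])"
```

```text
time_s: 12.05
position: [0.5016, 0.0568, 0.1465]
orientation: [-180.0, -0.0, 133.1]
force: [-0.2, 0.3, -2.6]
finger_gap: 0.0336
gripper_force: 50.6
[-0.1685  0.3315 -2.6022] [-0.048   0.0122  0.0016]
```

```bash
python3 -m inch '[[[0,0,0.02,0,0,0,0],[0,0,0.04,0,0,0,0],[0,0,0.06,0,0,0,0],[0,0,0.08,0,0,0,0],[0,0,0.1,0,0,0,0],[0,0,0.1,0,0,0,0]]]'; python3 -c "
from h import *
o=ctrl.get_obs();print(o['force'],o['torque'])"
```

```text
time_s: 12.8
position: [0.5017, 0.0568, 0.1417]
orientation: [-180.0, -0.0, 133.1]
force: [-0.8, 1.2, -2.2]
finger_gap: 0.0332
gripper_force: 50.6
[-0.8214  1.2159 -2.2131] [ 0.0002 -0.0192 -0.003 ]
```

```bash
python3 -m inch '[[[0,0,0.02,0,0,0,0],[0,0,0.04,0,0,0,0],[0,0,0.05,0,0,0,0],[0,0,0.05,0,0,0,0]]]'; python3 -m inch '[[[0,0,0.01,0,0,0,0],[0,0,0.02,0,0,0,0],[0,0,0.02,0,0,0,0]]]'; python3 -c "
from h import *
o=ctrl.get_obs();print(o['force'],o['torque'])"
```

```text
time_s: 13.3
position: [0.5018, 0.0568, 0.1392]
orientation: [-180.0, -0.0, 133.1]
force: [-0.1, -0.3, -2.2]
finger_gap: 0.0335
gripper_force: 50.6
time_s: 13.68
position: [0.5018, 0.0568, 0.1382]
orientation: [-180.0, -0.0, 133.1]
force: [0.4, -0.6, -3.0]
finger_gap: 0.0335
gripper_force: 50.6
[ 0.3939 -0.632  -3.0451] [ 0.0266  0.0322 -0.0316]
```

```bash
python3 -m inch '[[[0,0,0.01,0,0,0,0],[0,0,0.02,0,0,0,0],[0,0,0.02,0,0,0,0]]]'; python3 -m inch '[[[0,0,0.01,0,0,0,0],[0,0,0.02,0,0,0,0],[0,0,0.02,0,0,0,0]]]'; python3 -c "
from h import *
o=ctrl.get_obs();print(o['force'],o['torque'])"
```

```text
time_s: 14.05
position: [0.5018, 0.0568, 0.1372]
orientation: [-180.0, -0.0, 133.1]
force: [0.0, 0.3, -3.3]
finger_gap: 0.0336
gripper_force: 50.6
time_s: 14.42
position: [0.5018, 0.0568, 0.1362]
orientation: [-180.0, -0.0, 133.1]
force: [0.3, 0.2, -2.5]
finger_gap: 0.0334
gripper_force: 50.6
[ 0.3228  0.1718 -2.5066] [-0.0163 -0.0423 -0.0039]
```

It is now 3.4 mm below the pin-top height with no load, so the slot is going over the pin. I'll carry on slowly to the shoulder (TCP about 0.1266).

```bash
python3 -m inch '[[[0,0,0.02,0,0,0,0],[0,0,0.04,0,0,0,0],[0,0,0.06,0,0,0,0],[0,0,0.08,0,0,0,0],[0,0,0.08,0,0,0,0]]]'; python3 -c "
from h import *
o=ctrl.get_obs();print(o['force'],o['torque'])"
```

```text
time_s: 15.05
position: [0.5017, 0.0568, 0.1322]
orientation: [-180.0, -0.0, 133.1]
force: [0.0, -0.0, -2.7]
finger_gap: 0.033
gripper_force: 50.6
[ 0.0324 -0.0388 -2.7104] [-0.0602  0.0145  0.0131]
```

```bash
python3 -m inch '[[[0,0,0.02,0,0,0,0],[0,0,0.04,0,0,0,0],[0,0,0.06,0,0,0,0],[0,0,0.08,0,0,0,0],[0,0,0.08,0,0,0,0]]]'; python3 -c "
from h import *
o=ctrl.get_obs();print(o['force'],o['torque'])"
```

```text
time_s: 15.68
position: [0.5017, 0.0568, 0.1282]
orientation: [-180.0, -0.0, 133.1]
force: [-0.9, -0.0, -2.6]
finger_gap: 0.0334
gripper_force: 50.6
[-0.8891 -0.0141 -2.6472] [ 0.0155 -0.0025 -0.0342]
```

```bash
python3 -m inch '[[[0,0,0.01,0,0,0,0],[0,0,0.02,0,0,0,0],[0,0,0.02,0,0,0,0]]]'; python3 -m inch '[[[0,0,0.01,0,0,0,0],[0,0,0.02,0,0,0,0],[0,0,0.02,0,0,0,0]]]'; python3 -c "
from h import *
o=ctrl.get_obs();print(o['force'],o['torque'])"
```

```text
time_s: 16.05
position: [0.5018, 0.0568, 0.1272]
orientation: [-180.0, -0.0, 133.1]
force: [-0.0, -0.3, -2.1]
finger_gap: 0.0333
gripper_force: 50.6
time_s: 16.42
position: [0.5018, 0.0568, 0.1266]
orientation: [180.0, -0.0, 133.1]
force: [-1.2, -0.5, 2.7]
finger_gap: 0.0333
gripper_force: 51.0
[-1.194  -0.5245  2.7109] [-0.0083  0.2505 -0.0059]
```

Contact came exactly at TCP 0.1266, which puts the underside at 60 mm, so the tool is home with light force. I'll release and withdraw.

```bash
python3 -m inch '[[[0,0,-0.01,0,0,0,10],[0,0,-0.01,0,0,0,40],[0,0,-0.01,0,0,0,60],[0,0,-0.01,0,0,0,90],[0,0,-0.01,0,0,0,100],[0,0,-0.01,0,0,0,100],[0,0,-0.01,0,0,0,100]]]'; python3 -m inch '[[[0,0,-0.3,0,0,0,100],[0,0,-0.8,0,0,0,100],[0,0,-1.4,0,0,0,100],[0,0,-2.2,0,0,0,100],[0,0,-3,0,0,0,100],[0,0,-3,0,0,0,100],[0,0,-3,0,0,0,100]]]'; python3 -c "
from h import *
to(.45,-.25,.28,62)"
```

```text
time_s: 17.3
position: [0.5018, 0.0568, 0.1268]
orientation: [180.0, -0.0, 133.1]
force: [-1.1, -0.2, 0.0]
finger_gap: 0.0854
gripper_force: 0.0
time_s: 18.18
position: [0.5014, 0.0567, 0.277]
orientation: [180.0, -0.0, 133.1]
force: [-0.6, 0.1, -0.1]
finger_gap: 0.0853
gripper_force: 0.0
pos [-3.7768 -4.9426 -0.0623] rot [ 0.0007 -0.0027  8.888 ]
```

I'll move the arm aside and check with both cameras.

```bash
python3 -m inch '[[[-3.8,-4.9,0,0,0,8.9,100],[-3.8,-4.9,0,0,0,8.9,100],[-3.8,-4.9,0,0,0,8.9,100],[-3.8,-4.9,0,0,0,8.9,100],[-3.8,-4.9,0,0,0,8.9,100],[-3.8,-4.9,0,0,0,8.9,100],[-3.8,-4.9,0,0,0,8.9,100],[-3.8,-4.9,0,0,0,8.9,100],[-3.8,-4.9,0,0,0,8.9,100],[-3.8,-4.9,0,0,0,8.9,100]]]'
python3 - <<'E'
from h import *
import cv2
t=vision.camera("top");s=vision.camera("scene")
z=lambda im,u,v:cv2.resize(im[v:v+100,u:u+100],None,fx=4,fy=4,interpolation=cv2.INTER_CUBIC)
cv2.imwrite("pics/f1.png",np.hstack([z(t,130,200),z(s,130,245)])[:,:,::-1])
for n,u0,v0 in(("top",130,200),("scene",130,245)):
  for zz in(.15,.163): print(n,zz,(proj(n,np.array([.5015,.0565,zz]))-[u0,v0])*4)
E
```

```text
time_s: 19.42
position: [0.4527, -0.2491, 0.2765]
orientation: [-180.0, -0.0, 62.0]
force: [-0.4, 0.2, 0.3]
finger_gap: 0.0852
gripper_force: 0.0
top 0.15 [161.2464 201.0175]
top 0.163 [155.0058 197.4939]
scene 0.15 [189.9792 156.9926]
scene 0.163 [184.2591 142.1777]
```

View pics/f1.png

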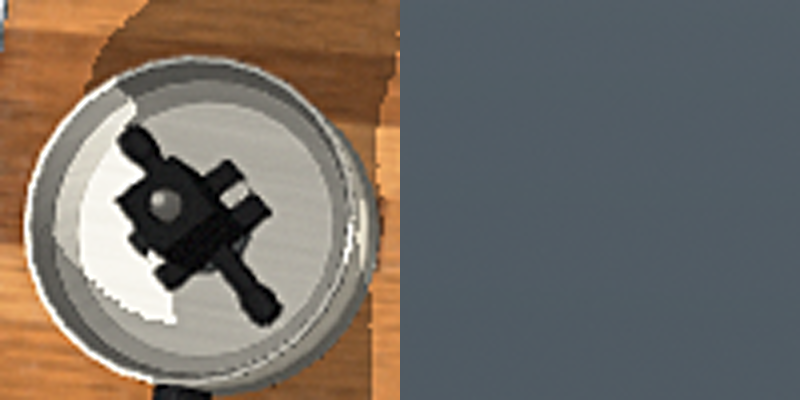

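The top view shows the spindle tip standing out of the hub at crop (165,203), about where predicted. The pin's ends fill the slot at (235,190) and (150,257), and the tool is upright and home. The scene view is blocked by the arm.

```bash
python3 -c "
from rig import ctrl
print(ctrl.finish_job())"
```

```text
the job is handed in; nothing more can be done
None
```

The dough tool is on the spindle with its slot over the cross pin, resting on the shoulder with its underside at about 60 mm. It is upright and released, and the job is handed in; no verdict came back, and I did not separately check the jars, mug and capsule, though the arm never went near them.

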